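# Set and lock the gas regulator

### The arm

A 6-joint arm with a two-finger parallel gripper is mounted at the origin on a cart in front of the work surface, level with it; the furniture and walls round the work are solid. World frame = base frame: x ahead of the robot, y to its left, z up, the work surface at z = 0. Lengths are in mm, angles in rad, forces in N, time in s.
With the tool pointing down it reaches from about 275 to 1000 mm from the base axis. Payload 8.4 kg.
Tool frame: the origin (TCP) lies midway between the tips of the shut fingers; the grasp point (between the pads) lies 19 mm behind it; z points along the fingers, y is the line along which they close (so a half turn about z gives the same grasp; the last joint's range is limited). The gripper opens to 85 mm and grips with 20 to 120 N. Pads are 22 mm wide; open, the fingers measure 114 mm over their backs; the gripper's body (76 mm by 85 mm) begins 54 mm behind the grasp point. The pads swing forward as they close: fully open they stand 13 mm farther back than shut.
Start: joints at [-1.206, 0.353, 1.633, -0, 1.155, -0.002], TCP at [224.142, -583.428, 191.681] pointing down, gripper open.
Joint ranges: [-2.63, 2.63], [-0.92, 2.1], [0.06, 2.66], [-1.3, 4.44], [0, 2.69], [-3.02, 3.02]. Speed limits (rad/s): [2.22, 2.22, 2.79, 3.14, 3.14, 3.14].

### API

Orientations are given as [roll, pitch, yaw] about the fixed x, y, z axes, in that order (R = Rz(yaw) Ry(pitch) Rx(roll)).
In Python, from rig import monitor, imaging, r gives the robot as it stands.
- The arm moves only by the tool drive_tool, never from a script. Its argument "plan" is a list of rows, each an object of numbers: "x", "y", "z": the shift along the tool's x, y, z in units of 50 mm (1.0 is 50 mm); "ax", "ay", "az": the turn, a rotation vector about the tool's x, y, z in units of 6 degrees (1.0 is 6 degrees); "hand": the finger opening in mm, from 0 to 85.4. In form: [{"x": .., "y": .., "z": .., "ax": .., "ay": .., "az": .., "hand": ..}, ...]. A call has 1 to 8 rows; each row is the pose to reach, as a shift and turn from the pose commanded when the call began, along the tool's axes at that moment; what a row does not reach only later rows make up. A row lasts 1/10 s, in which the tool goes at most 50 mm and 8.59 degrees, less where a joint would pass 70% of its speed; a pose out of reach is approached as far as the arm can. A call with a gripper value outside its range is refused whole. The fingers move at their own pace and stop on an object; "grip_force" is the grip in N (left out, the last holds). Time passes only in rows, so rows that repeat a pose let the fingers close. It gives the time, the measured TCP pose, the force, the opening and the grip force at its end, in the units of the state.
- monitor.sense(): the state, without advancing time (a new reading comes with each control period).
- imaging.grab_frame(name): name is "scene" or "top"; returns the picture (384x512x3 uint8, red, green, blue); there is no depth.
- imaging.camera_info(name): a dict with "mtx" (3x3 intrinsics, pixels), "R" (3x3) and "t" (3): a world point X has camera coordinates R X + t. Camera axes: x right, y down, z forward; pixel columns grow to the right and rows downward; lengths in mm; the calibration is good to about 2 mm. A picture is of the moment at which its call begins. camera_info takes no time and is no camera call.
- r.sign_off(): hands the job in; it is judged then, once.
The state is a dict: "clock": time; "qpos": joint angles; "qvel": joint speeds; "joint_efforts": joint torques, N m; "eef_pos": TCP position; "tcp_rot": TCP orientation; "contact_force": force on the tool from outside, world axes, zero at the start; "wrist_torque": the same for the moment, N m; "opening": opening from 0.0 (shut) to 1.0 (fully open); "grasp_force": force on a finger pad.
Only numpy, scipy, OpenCV 4.12 (cv2) and the standard library are available. Lean on these libraries where they do the work, as an engineer would, in place of code of your own. Each camera call takes 0.05 s, during which the arm holds its last target. There are 200 camera calls.

### The job

Two small valves stand on the bench: turn the bar-shaped knob of the regulator, the one with the pressure gauge, so that its nose points at the raised dark steel tab on the collar below it, keeping the knob pushed in while you turn. Then pull that knob straight up, all the way out, so that it is locked at the mark, and let go. Leave the round knob of the other valve as it is.

Things in the scene. Friction and masses are not known exactly. Their poses are not given: they have to be found in the camera images.
- lock_knob: Black knob on the gauge-bearing regulator. Origin: on its upright axis at the underside, 74 mm above the bench pushed in; z up. Round skirt 52 mm wide, 10 mm thick; on it an upright grip bar along x, 14 mm thick, 44 mm long, 10 to 46 mm above the origin, with an 8 mm wide nose at +x reaching 36 mm out and a white line on top: +x is where it points. Slides up 15 mm to a stop and stays, by 5 N friction.
- lock_stem (a joint): Turning angle of that knob on the regulator (bolted down), rad, growing clockwise seen from above; 0 is where the nose points to the gauge. About 0.06 N m of friction, stays where left. At the start the knob is pushed in and the tab lies 0.4 to 1.3 rad clockwise of the nose; end stops (-0.6 and 1.8) lie beyond both.
- index_collar: Fixed steel collar under the knob: disc 60 mm wide, 5 mm thick, with one dark tab 10 mm wide reaching 52 mm from the axis, its outer 12 mm raised to 13 mm. Origin: on the knob's axis at the collar's underside, 66 mm above the bench; z up, x points from the axis to the tab (the mark). The knob's origin is 8 mm above this origin pushed in, 23 mm fully out.
- vent_dot (a point): White dot on top of the round fluted black knob (45 mm wide, top 98 mm above the bench) of the other valve, which has no gauge; 14 mm from that knob's upright axis. That knob turns easily and is to be left alone.
Mind the look-alikes: they are no part of the job. What is shaped like the part that bears lock_knob but green or orange is not meant.

How it is judged:
By the outcome, as a careful person would: the job done as asked, in the order asked, and still so for the second after the job is handed in, with the robot touching nothing.
It also fails if it takes over 38 s, if anything falls off the work surface, if the arm or the gripper's body presses on something with over 40 N, if the wrist force passes 120 N, or if a joint passes its speed limit or range.

## Working session

There is one attempt and no reset: what is moved stays moved. The work goes in short steps, Python scripts to look and compute and a tool call to move; the robot and the scene stay as the last step left them, time stands still between calls to the robot, and variables do not carry over. Pictures are saved under pics/ and viewed, at most 10 in all, crops included, and the job is handed in when it is done.

Besides the shell and the picture viewer there is one more tool, called after ">>>" as a command line: name --argument value ..., lists and objects as JSON in quotes. drive_tool: Moves the arm, as the interface text tells. Its arguments: {"type":"object","properties":{"plan":{"type":"array","items":{"type":"object","properties":{"x":{"type":"number"},"y":{"type":"number"},"z":{"type":"number"},"ax":{"type":"number"},"ay":{"type":"number"},"az":{"type":"number"},"hand":{"type":"number"}}}},"grip_force":{"type":"number"}},"required":["plan"]}

```bash
mkdir -p pics; python3 - <<'E'
from rig import monitor, imaging, r
import cv2,numpy as np
for n in("scene","top"):
    f=imaging.grab_frame(n); np.save(f"pics/{n}0.npy",f)
    cv2.imwrite(f"pics/{n}0.png",f[:,:,::-1])
    c=imaging.camera_info(n); print(n,c["mtx"].round(1).tolist(),c["R"].round(4).tolist(),c["t"].round(1).tolist())
s=monitor.sense();print(s)
E
```

```text
scene [[498.6, 0.0, 255.7], [0.0, 498.6, 192.4], [0.0, 0.0, 1.0]] [[-0.5988, -0.8007, -0.0177], [-0.4577, 0.3603, -0.8128], [0.6572, -0.4786, -0.5822]] [426.1, 244.6, 979.5]
top [[373.5, 0.0, 253.1], [0.0, 373.5, 197.2], [0.0, 0.0, 1.0]] [[0.007, -0.9994, -0.033], [-0.9854, -0.0013, -0.1705], [0.1704, 0.0337, -0.9848]] [168.0, 526.7, 930.2]
{'clock': 0.1, 'qpos': array([-1.20637218e+00,  3.53606567e-01,  1.63406985e+00, -9.22359930e-06,
        1.15520042e+00, -2.39718522e-03]), 'qvel': array([ 0.00131824, -0.00021079, -0.00337154, -0.00047719,  0.00145587,
        0.0016403 ]), 'joint_efforts': array([ 1.85014447e-03, -6.06356335e+01, -3.42819428e+01,  2.21343416e-04,
        3.99861136e-03, -7.51107507e-06]), 'eef_pos': array([ 223.98162164, -582.96629168,  191.01518713]), 'tcp_rot': array([-3.14030846e+00,  5.35522384e-06,  3.66825068e-01]), 'contact_force': array([ 0.48958308, -0.65112206, -0.49083267]), 'wrist_torque': array([-0.00349823, -0.04612096, -0.07104075]), 'grasp_force': 0.0, 'opening': 0.9997200438674835}
```

View pics/scene0.png

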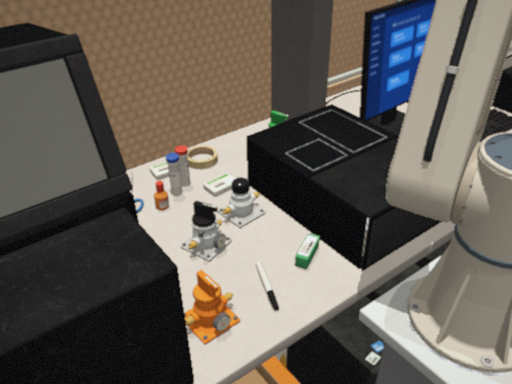

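View pics/top0.png

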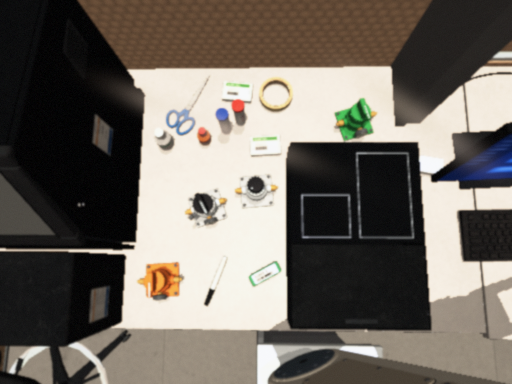

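The scene view shows the black bar-knob valve at about (205,230), with its gauge still to confirm. The round-knob valve is at (240,200), the orange one at (208,305), and the green one is partly hidden at (278,118). In the top view these are at (206,205), (257,187), (162,281) and (356,119). My choice is the black bar knob at (206,205). I'll check it in a close crop.

```bash
python3 - <<'E'
import cv2,numpy as np
a=np.load("pics/top0.npy")[175:235,175:245];b=np.load("pics/scene0.npy")[190:265,175:270]
A=cv2.resize(a,(400,int(400*60/70)),interpolation=cv2.INTER_CUBIC);B=cv2.resize(b,(400,int(400*75/95)),interpolation=cv2.INTER_CUBIC)
h=max(A.shape[0],B.shape[0]);o=np.zeros((h,800,3),np.uint8);o[:A.shape[0],:400]=A;o[:B.shape[0],400:]=B
o=(255*(o/255.)**0.6).astype(np.uint8)
cv2.imwrite("pics/crop0.png",o[:,:,::-1])
E
```

```text
(no output)
```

View pics/crop0.png

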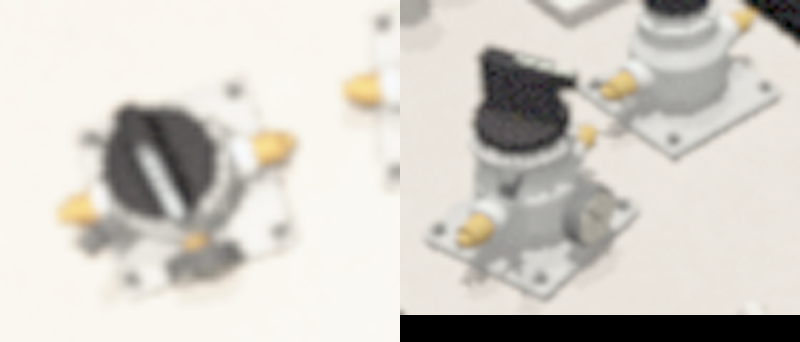

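The crop confirms the choice: the black bar knob sits on the valve with the gauge (scene crop (600,215), top crop (205,260)). Its white line runs to the lower right in the top view, and the narrow nose end is at scene crop (575,80). The tab candidates are the dark marks at top crop (95,240) and (90,135) and at scene crop (510,185). I'll cast each to z=79 and check the radius.

```bash
cat >h.py <<'E'
import cv2,numpy as np
from rig import monitor, imaging, r
def cast(n,uv,z):
    c=imaging.camera_info(n);K,R,t=c["mtx"],c["R"],c["t"]
    uv=np.atleast_2d(np.asarray(uv,float));d=np.c_[uv,np.ones(len(uv))]@np.linalg.inv(K).T@R
    o=-R.T@t;return (o+d*((z-o[2])/d[:,2])[:,None])[:,:2]
def proj(n,X):
    c=imaging.camera_info(n);p=(np.atleast_2d(X)@c["R"].T+c["t"])@c["mtx"].T;return p[:,:2]/p[:,2:]
E
python3 - <<'E'
from h import *
T=lambda p:((np.array(p)+.5)/5.714-.5+175)
S=lambda p:((np.array(p)+.5)/4.2105-.5+np.array([-400/4.2105+175,190]))
f=np.load("pics/top0.npy"); g=f.max(2).astype(int)
w=np.zeros(g.shape,bool);w[190:218,192:214]=1
m=((g<85)&w).astype(np.uint8)
n,l,st,ce=cv2.connectedComponentsWithStats(m);print(st[1:],ce[1:])
# white line: bright px inside hull of dark blob
k=1+np.argmax(st[1:,4]);cn=cv2.findContours((l==k).astype(np.uint8),0,2)[0][0]
hull=np.zeros_like(m);cv2.fillConvexPoly(hull,cv2.convexHull(cn),1)
hull=cv2.erode(hull,np.ones((3,3)))
q=np.argwhere((hull>0)&(g>95))[:,::-1];wt=g[q[:,1],q[:,0]]-80.
P=cast("top",q,120);c0=np.average(P,0,wt);ev,V=np.linalg.eigh(np.cov(P.T,aweights=wt));print("line",len(q),c0,V[:,1],ev,P.min(0),P.max(0))
print("line ends",cast("top",[T((140,145)),T((183,218))],120).round(1).tolist())
print("skirt c", cast("top",T((160,160)),84))
print("scene nose/tail top",cast("scene",[S((573,76)),S((488,50))],120).round(1).tolist())
print("scene skirt l,r",cast("scene",[S((475,128)),S((570,128))],84).round(1).tolist())
for nm,p in(("top",T((95,240))),("top",T((90,135))),("top",T((205,262))),("scene",S((510,187)))):
    print(nm,p,[cast(nm,p,z).round(1).tolist() for z in(79,71,0)])
print("ports top z~40", cast("top",[T((75,210)),T((275,148))],40).round(1).tolist())
for n,(x,y,w,h) in(("top",(180,178,60,52)),("scene",(180,196,60,62))):
    a=np.load(f"pics/{n}0.npy")[y:y+h,x:x+w]
    cv2.imwrite(f"pics/big_{n}.png",cv2.resize((255*(a/255.)**.7).astype(np.uint8),None,fx=9,fy=9,interpolation=cv2.INTER_CUBIC)[:,:,::-1])
A,B=[cv2.imread(f"pics/big_{n}.png") for n in("top","scene")]
h=max(len(A),len(B));o=np.zeros((h,1080,3),np.uint8);o[:len(A),:540]=A;o[:len(B),540:]=B
cv2.imwrite("pics/big.png",cv2.resize(o,None,fx=.74,fy=.74))
E
```

```text
[[193 194  20  19 252]] [[202.29761905 202.38095238]]
line 38 [490.02673675 289.58277034] [-0.87046923 -0.49222284] [ 3.15225064 72.1188454 ] [479.53424761 281.53030093] [504.02553639 299.33245337]
line ends [[506.6, 299.2], [475.3, 279.9]]
skirt c [[505.81048066 296.62993919]]
scene nose/tail top [[472.9, 284.5], [519.5, 307.4]]
scene skirt l,r [[508.0, 326.1], [477.0, 286.5]]
top [191.21333567 216.58960448] [[[470.7, 325.3]], [[471.7, 326.9]], [[480.2, 341.2]]]
top [190.33829191 198.21368568] [[[517.8, 329.2]], [[519.2, 330.9]], [[531.3, 345.5]]]
top [210.46429821 220.43979699] [[[461.1, 276.2]], [[462.0, 277.4]], [[469.8, 288.0]]]
scene [200.74391402 234.03152832] [[[460.9, 334.0]], [[469.3, 329.5]], [[544.4, 290.1]]]
ports top z~40 [[489.3, 342.9], [518.5, 250.9]]
```

View pics/big.png

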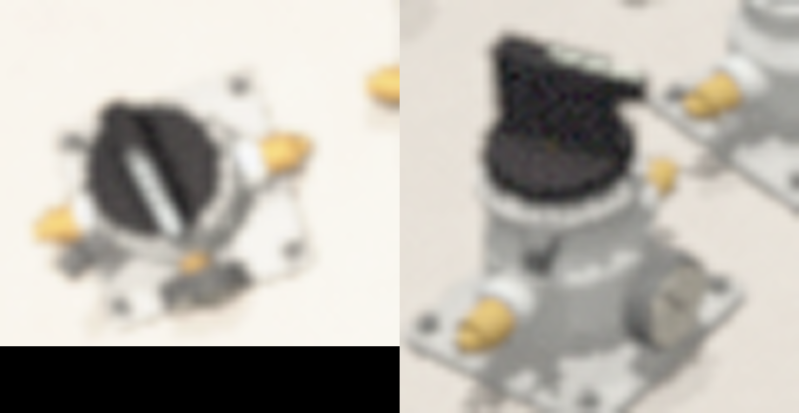

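The crop shows the dark tab at top crop (75,260) and scene crop (543,255). Both views put it at r≈45 mm and azimuth ≈139° about the axis near (503,297). The nose is at azimuth ≈209°, so the turn is about 70° (1.22 rad) clockwise, which lies inside 0.4–1.3. First I'll rise clear and start turning the wrist.

>>> drive_tool --plan '[{"z": -1,"az": -1.4,"hand": 40},{"z": -2,"az": -2.8,"hand": 40},{"z": -3,"az": -4.2,"hand": 40},{"z": -4,"az": -5.6,"hand": 40},{"z": -4,"az": -7,"hand": 40},{"z": -4,"az": -8.4,"hand": 40},{"z": -4,"az": -9.8,"hand": 40},{"z": -4,"az": -11,"hand": 40}]'

```text
invalid input
```

```bash
python3 - <<'E'
from h import *
A=np.array([503.,297.])
f=np.load("pics/top0.npy").astype(int);s=np.load("pics/scene0.npy").astype(int)
def dark(img,x,y,w,h,th):
    g=img.max(2)[y:y+h,x:x+w];q=np.argwhere(g<th)[:,::-1];wt=th-g[q[:,1],q[:,0]]
    return len(q),np.average(q,0,wt)+[x,y]
for n,p in(("top",dark(f,186,212,9,8,150)),("scene",dark(s,196,229,10,9,90))):
    for z in(73,79):
        d=cast(n,p[1],z)[0]-A;print(n,p,z,d.round(1),np.hypot(*d).round(1),np.degrees(np.arctan2(d[1],d[0])).round(1))
for z in(0,100,150,200,250): print(z,"box corner",cast("top",(288,328),z).round(0),cast("scene",(366,218),z).round(0))
print("monitor",cast("top",[(440,178),(395,68)],0).round(0))
st=monitor.sense();print(st["clock"],st["eef_pos"],st["tcp_rot"],st["qpos"],st["opening"])
E
```

```text
top (26, array([192.14823261, 215.81185861])) 73 [-29.5  27.2] 40.1 137.4
top (26, array([192.14823261, 215.81185861])) 79 [-30.3  26. ] 39.9 139.4
scene (14, array([200.83211679, 234.53649635])) 73 [-37.4  34.4] 50.8 137.4
scene (14, array([200.83211679, 234.53649635])) 79 [-43.7  37.7] 57.7 139.2
0 box corner [[191.  79.]] [[344. -66.]]
100 box corner [[208.  85.]] [[264.  35.]]
150 box corner [[216.  88.]] [[224.  86.]]
200 box corner [[225.  91.]] [[184. 136.]]
250 box corner [[233.  94.]] [[144. 187.]]
monitor [[ 588. -338.]
 [ 913. -235.]]
0.1 [ 223.98162164 -582.96629168  191.01518713] [-3.14030846e+00  5.35522384e-06  3.66825068e-01] [-1.20637218e+00  3.53606567e-01  1.63406985e+00 -9.22359930e-06
  1.15520042e+00 -2.39718522e-03] 0.9997200438674835
```

>>> drive_tool --plan '[{"x": 0,"y": 0,"z": -1,"ax": 0,"ay": 0,"az": -1.4,"hand": 40},{"x": 0,"y": 0,"z": -2,"ax": 0,"ay": 0,"az": -2.8,"hand": 40},{"x": 0,"y": 0,"z": -3,"ax": 0,"ay": 0,"az": -4.2,"hand": 40},{"x": 0,"y": 0,"z": -3.4,"ax": 0,"ay": 0,"az": -5.6,"hand": 40},{"x": 0,"y": 0,"z": -3.4,"ax": 0,"ay": 0,"az": -7,"hand": 40},{"x": 0,"y": 0,"z": -3.4,"ax": 0,"ay": 0,"az": -8.4,"hand": 40},{"x": 0,"y": 0,"z": -3.4,"ax": 0,"ay": 0,"az": -9.8,"hand": 40},{"x": 0,"y": 0,"z": -3.4,"ax": 0,"ay": 0,"az": -11,"hand": 40}]'

```text
clock: 0.9
eef_pos: [224.0, -583.2, 361.2]
tcp_rot: [-3.141, -0.001, 1.525]
contact_force: [0.6, -0.4, -0.6]
opening: 0.468
grasp_force: 0.0
```

```bash
cat > to.py <<'E'
import sys
from h import *
from scipy.spatial.transform import Rotation as Ro
x,y,z,yaw=map(float,sys.argv[1:5])
s=monitor.sense();R=Ro.from_euler("xyz",s["tcp_rot"])
d=R.inv().apply(np.array([x,y,z])-s["eef_pos"])/50
print("t",round(s["clock"],2),"pos",s["eef_pos"].round(1),"rpy",np.degrees(s["tcp_rot"]).round(2),"q",s["qpos"].round(2),"op",s["opening"].round(3),"F",s["contact_force"].round(1),"M",s["wrist_torque"].round(2))
print("shift",d.round(3),"turn",((R.inv()*Ro.from_euler("xyz",[180,0,yaw],degrees=True)).as_rotvec(degrees=True)/6).round(2))
E
python3 to.py 503 297 300 209.5
```

```text
Traceback (most recent call last):
  File "to.py", line 7, in <module>
    print("t",round(s["clock"],2),"pos",s["eef_pos"].round(1),"rpy",np.degrees(s["tcp_rot"]).round(2),"q",s["qpos"].round(2),"op",s["opening"].round(3),"F",s["contact_force"].round(1),"M",s["wrist_torque"].round(2))
                                                                                                                                  ^^^^^^^^^^^^^^^^^^
AttributeError: 'float' object has no attribute 'round'
```

```bash
sed -i 's/s\["opening"\].round(3)/round(s["opening"],3)/' to.py; python3 to.py 503 297 300 209.5
```

```text
t 0.9 pos [ 224.  -583.2  361.2] rpy [-1.7998e+02 -5.0000e-02  8.7350e+01] q [-1.21  0.24  1.41 -0.    1.48 -1.16] op 0.468 F [ 0.6 -0.4 -0.6] M [ 0.04  0.04 -0.03]
shift [17.841  4.761  1.237] turn [ 1.000e-02 -1.000e-02 -2.036e+01]
```

>>> drive_tool --plan '[{"x": 0.9,"y": 0.24,"z": 0,"ax": 0,"ay": 0,"az": -1,"hand": 40},{"x": 1.8,"y": 0.48,"z": 0,"ax": 0,"ay": 0,"az": -2,"hand": 40},{"x": 2.7,"y": 0.72,"z": 0,"ax": 0,"ay": 0,"az": -3,"hand": 40},{"x": 3.6,"y": 0.96,"z": 0,"ax": 0,"ay": 0,"az": -4,"hand": 40},{"x": 4.5,"y": 1.2,"z": 0,"ax": 0,"ay": 0,"az": -5,"hand": 40},{"x": 5.4,"y": 1.44,"z": 0,"ax": 0,"ay": 0,"az": -6,"hand": 40},{"x": 6.3,"y": 1.68,"z": 0,"ax": 0,"ay": 0,"az": -7,"hand": 40},{"x": 7.2,"y": 1.92,"z": 0,"ax": 0,"ay": 0,"az": -8,"hand": 40}]'

```text
clock: 1.7
eef_pos: [338.7, -227.1, 361.6]
tcp_rot: [3.141, 0.0, 2.36]
contact_force: [1.3, -0.2, 0.1]
opening: 0.468
grasp_force: 0.0
```

```bash
python3 to.py 503 297 250 209.5
```

```text
t 1.7 pos [ 338.7 -227.1  361.6] rpy [179.99   0.   135.23] q [-0.59 -0.14  1.82  0.    1.46 -1.38] op 0.468 F [ 1.3 -0.2  0.1] M [-0.04  0.01  0.02]
shift [5.049 9.756 2.232] turn [  0.     0.   -12.38]
```

>>> drive_tool --plan '[{"x": 0.42,"y": 0.81,"z": 0,"ax": 0,"ay": 0,"az": -1,"hand": 40},{"x": 0.84,"y": 1.62,"z": 0,"ax": 0,"ay": 0,"az": -2,"hand": 40},{"x": 1.26,"y": 2.43,"z": 0,"ax": 0,"ay": 0,"az": -3,"hand": 40},{"x": 1.68,"y": 3.24,"z": 0,"ax": 0,"ay": 0,"az": -4,"hand": 40},{"x": 2.1,"y": 4.05,"z": 0,"ax": 0,"ay": 0,"az": -5,"hand": 40},{"x": 2.52,"y": 4.86,"z": 0,"ax": 0,"ay": 0,"az": -6,"hand": 40},{"x": 2.94,"y": 5.67,"z": 0,"ax": 0,"ay": 0,"az": -7,"hand": 40},{"x": 3.36,"y": 6.5,"z": 0,"ax": 0,"ay": 0,"az": -8,"hand": 40}]'

```text
clock: 2.5
eef_pos: [449.6, 121.7, 361.6]
tcp_rot: [-3.141, -0.0, -3.084]
contact_force: [1.0, -0.8, -0.5]
opening: 0.472
grasp_force: 0.0
```

```bash
python3 to.py 503 297 200 209.5
```

```text
t 2.5 pos [449.6 121.7 361.6] rpy [-179.99   -0.   -176.72] q [ 0.26 -0.03  1.72 -0.    1.45 -1.37] op 0.472 F [ 1.  -0.8 -0.5] M [ 0.01 -0.    0.02]
shift [-1.267  3.441  3.23 ] turn [-0.   -0.   -4.37]
```

>>> drive_tool --plan '[{"x": -0.25,"y": 0.69,"z": 0,"ax": 0,"ay": 0,"az": -0.9,"hand": 45},{"x": -0.5,"y": 1.38,"z": 0,"ax": 0,"ay": 0,"az": -1.8,"hand": 45},{"x": -0.76,"y": 2.07,"z": 0,"ax": 0,"ay": 0,"az": -2.7,"hand": 45},{"x": -1.01,"y": 2.76,"z": 0.5,"ax": 0,"ay": 0,"az": -3.6,"hand": 45},{"x": -1.267,"y": 3.441,"z": 1.2,"ax": 0,"ay": 0,"az": -4.37,"hand": 45},{"x": -1.267,"y": 3.441,"z": 2,"ax": 0,"ay": 0,"az": -4.37,"hand": 45},{"x": -1.267,"y": 3.441,"z": 3,"ax": 0,"ay": 0,"az": -4.37,"hand": 45},{"x": -1.267,"y": 3.441,"z": 3.23,"ax": 0,"ay": 0,"az": -4.37,"hand": 45}]'

```text
clock: 3.3
eef_pos: [500.4, 293.2, 194.6]
tcp_rot: [-3.141, -0.009, -2.631]
contact_force: [-0.6, -1.3, -0.4]
opening: 0.53
grasp_force: 0.0
```

```bash
python3 to.py 503 297 88 209.5; python3 - <<'E'
from h import *
o=[]
for n,(x,y,w,h) in(("top",(170,160,80,75)),("scene",(170,160,80,95))):
    a=imaging.grab_frame(n);np.save(f"pics/{n}1.npy",a);o.append(cv2.resize(a[y:y+h,x:x+w],(400,475)))
cv2.imwrite("pics/pre.png",np.hstack(o)[:,:,::-1])
E
```

```text
t 3.3 pos [500.4 293.2 194.6] rpy [-179.99   -0.53 -150.73] q [ 0.53  0.29  1.72  0.    1.14 -1.55] op 0.53 F [-0.6 -1.3 -0.4] M [ 0.02  0.   -0.01]
shift [-0.101  0.041  2.13 ] turn [-0.   -0.09 -0.04]
```

View pics/pre.png

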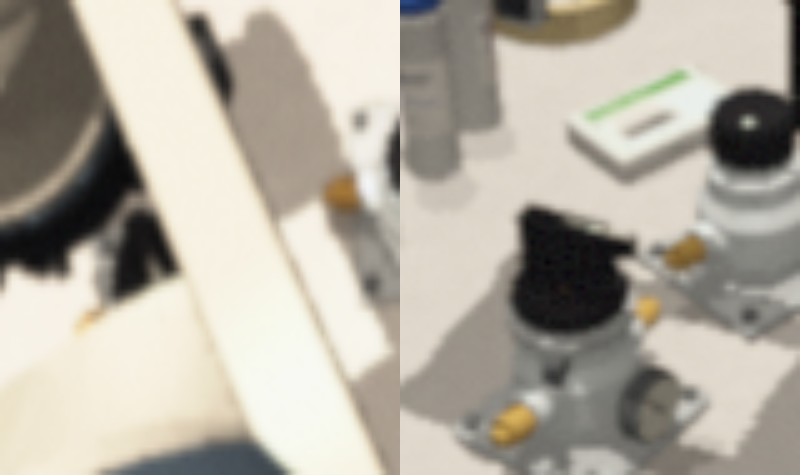

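The scene crop shows the knob unmoved, with its nose at (630,245) and the tab at (555,380). The arm hides it in the top view, and the gripper is just above the crop. I'll let the arm settle and read the pose again.

>>> drive_tool --plan '[{"x": 0,"y": 0,"z": 0,"ax": 0,"ay": 0,"az": 0,"hand": 45},{"x": 0,"y": 0,"z": 0,"ax": 0,"ay": 0,"az": 0,"hand": 45}]'

```text
clock: 3.6
eef_pos: [505.4, 295.5, 203.0]
tcp_rot: [3.141, 0.004, -2.632]
contact_force: [0.5, 0.3, 0.4]
opening: 0.527
grasp_force: 0.0
```

```bash
python3 to.py 503 297 88 209.5; python3 -c "
from h import *
print(proj('scene',[[503,297,200],[503,297,120],[520,320,200]]))"
```

```text
t 3.6 pos [505.4 295.5 203. ] rpy [ 179.99    0.24 -150.78] q [ 0.53  0.28  1.71  0.    1.15 -1.55] op 0.527 F [0.5 0.3 0.4] M [-0.02 -0.02  0.01]
shift [0.038 0.049 2.299] turn [ 0.    0.04 -0.05]
[[200.49673308 172.91701546]
 [203.48245142 203.2721739 ]
 [186.94723337 173.1595188 ]]
```

```bash
python3 - <<'E'
from h import *
a=imaging.grab_frame("scene");np.save("pics/scene2.npy",a)
cv2.imwrite("pics/pre2.png",cv2.resize(a[60:260,120:300],None,fx=3,fy=3)[:,:,::-1])
E
python3 to.py 503 297 88 209.5
```

```text
t 3.65 pos [505.3 295.5 202.8] rpy [ 179.99    0.23 -150.79] q [ 0.53  0.28  1.71  0.    1.15 -1.55] op 0.528 F [0.6 0.6 0.8] M [0.05 0.02 0.01]
shift [0.034 0.049 2.295] turn [ 0.    0.04 -0.05]
```

View pics/pre2.png

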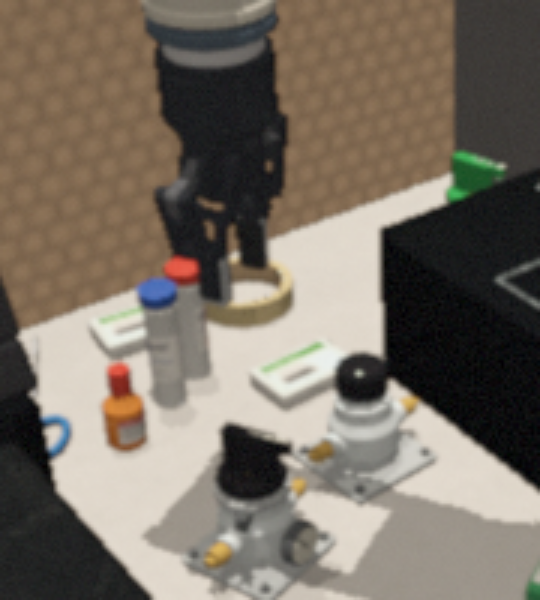

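```bash
python3 - <<'E'
from h import *
for z in (200,215,230,245):
    print(z,proj("scene",[[505.3-.488*k,295.5+.873*k,z] for k in(25,-25)]).round(1).tolist())
for z in(200,210,240):print(z,cast("scene",[(192.5,160),(204,148)],z).round(0).tolist())
E
```

```text
200 [[194.6, 178.3], [206.2, 166.3]]
215 [[194.0, 172.3], [205.7, 160.4]]
230 [[193.3, 166.1], [205.1, 154.3]]
245 [[192.7, 159.9], [204.6, 148.2]]
200 [[558.0, 284.0], [586.0, 236.0]]
210 [[544.0, 291.0], [571.0, 245.0]]
240 [[500.0, 314.0], [526.0, 270.0]]
```

```bash
python3 - <<'E'
from h import *
for z in (200,245,300):
    print(z,proj("top",[[503-.488*k,295+.873*k,z] for k in(30,-30)]).round(1).tolist())
a=imaging.grab_frame("top");np.save("pics/top2.npy",a)
cv2.imwrite("pics/pre2t.png",cv2.resize(a[100:280,120:320],None,fx=3,fy=3)[:,:,::-1])
E
```

```text
200 [[182.6, 202.2], [206.5, 189.2]]
245 [[177.9, 198.8], [203.2, 185.1]]
300 [[171.4, 194.1], [198.6, 179.4]]
```

View pics/pre2t.png

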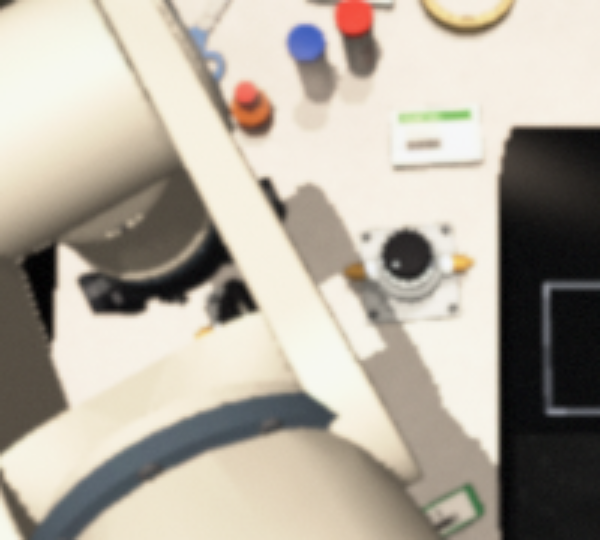

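The top view shows the gripper linkages at (100,290) and (272,195), centred on the knob axis. The scene view shows the fingertips at crop (217,300) and (252,265), over the axis but looking higher than the reported TCP. I'll descend part way and check again.

>>> drive_tool --plan '[{"x": 0,"y": 0.02,"z": 0.5,"ax": 0,"ay": 0,"az": 0,"hand": 45},{"x": 0,"y": 0.02,"z": 1.0,"ax": 0,"ay": 0,"az": 0,"hand": 45},{"x": 0,"y": 0.02,"z": 1.3,"ax": 0,"ay": 0,"az": 0,"hand": 45},{"x": 0,"y": 0.02,"z": 1.4,"ax": 0,"ay": 0,"az": 0,"hand": 45},{"x": 0,"y": 0.02,"z": 1.4,"ax": 0,"ay": 0,"az": 0,"hand": 45},{"x": 0,"y": 0.02,"z": 1.4,"ax": 0,"ay": 0,"az": 0,"hand": 45},{"x": 0,"y": 0.02,"z": 1.4,"ax": 0,"ay": 0,"az": 0,"hand": 45}]'

```text
clock: 4.4
eef_pos: [504.1, 296.2, 131.3]
tcp_rot: [3.142, 0.002, -2.631]
contact_force: [0.1, 0.4, 0.6]
opening: 0.526
grasp_force: 0.0
```

```bash
python3 to.py 503 297 92 209.5; python3 - <<'E'
from h import *
a=imaging.grab_frame("scene");np.save("pics/scene3.npy",a)
cv2.imwrite("pics/pre3.png",cv2.resize(a[130:260,150:270],None,fx=4,fy=4,interpolation=cv2.INTER_CUBIC)[:,:,::-1])
for z in (130,145,160,175):
    print(z,proj("scene",[[503-.488*k,297+.873*k,z] for k in(25,-25)]).round(1).tolist())
E
```

```text
t 4.4 pos [504.1 296.2 131.3] rpy [ 1.8000e+02  1.0000e-01 -1.5077e+02] q [ 0.53  0.35  1.78  0.    1.01 -1.55] op 0.526 F [0.1 0.4 0.6] M [-0.02  0.02 -0.  ]
shift [0.013 0.026 0.787] turn [ 0.    0.02 -0.04]
130 [[197.5, 206.0], [208.6, 193.5]]
145 [[196.9, 200.4], [208.1, 188.0]]
160 [[196.3, 194.7], [207.6, 182.4]]
175 [[195.7, 188.9], [207.1, 176.7]]
```

View pics/pre3.png

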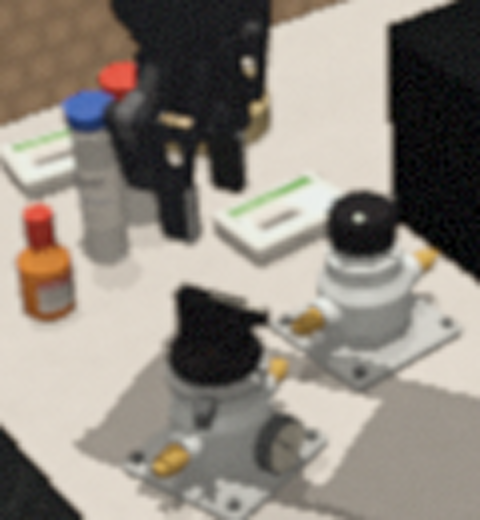

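The fingertips are at crop (183,238) and (228,190). Their rays match xy on the axis but z≈174, about 43 mm above the reported TCP. The top view agrees that they are on the axis. I'll descend in steps, watching the force and checking the height by sight.

>>> drive_tool --plan '[{"x": 0.01,"y": 0.02,"z": 0.3,"ax": 0,"ay": 0,"az": 0,"hand": 45},{"x": 0.01,"y": 0.02,"z": 0.5,"ax": 0,"ay": 0,"az": 0,"hand": 45},{"x": 0.01,"y": 0.02,"z": 0.7,"ax": 0,"ay": 0,"az": 0,"hand": 45},{"x": 0.01,"y": 0.02,"z": 0.76,"ax": 0,"ay": 0,"az": 0,"hand": 45},{"x": 0.01,"y": 0.02,"z": 0.76,"ax": 0,"ay": 0,"az": 0,"hand": 45},{"x": 0.01,"y": 0.02,"z": 0.76,"ax": 0,"ay": 0,"az": 0,"hand": 45}]'

```text
clock: 5.05
eef_pos: [502.7, 296.5, 92.4]
tcp_rot: [3.142, 0.0, -2.631]
contact_force: [-1.2, -0.4, 0.5]
opening: 0.527
grasp_force: 0.0
```

```bash
python3 to.py 503 297 88 209.5; python3 - <<'E'
from h import *
a=imaging.grab_frame("scene");np.save("pics/scene4.npy",a)
cv2.imwrite("pics/pre4.png",cv2.resize(a[130:260,150:270],None,fx=4,fy=4,interpolation=cv2.INTER_CUBIC)[:,:,::-1])
for z in (92,105,120,135):
    print(z,proj("scene",[[503-.488*k,297+.873*k,z] for k in(25,-25)]).round(1).tolist())
E
```

```text
t 5.05 pos [502.7 296.5  92.4] rpy [ 1.8000e+02  2.0000e-02 -1.5077e+02] q [ 0.53  0.4   1.81 -0.    0.93 -1.55] op 0.527 F [-1.2 -0.4  0.5] M [ 0.03  0.04 -0.03]
shift [-0.01   0.006  0.089] turn [-0.    0.   -0.04]
92 [[199.0, 219.8], [209.8, 207.0]]
105 [[198.5, 215.1], [209.4, 202.5]]
120 [[197.9, 209.7], [208.9, 197.1]]
135 [[197.3, 204.1], [208.4, 191.6]]
```

View pics/pre4.png

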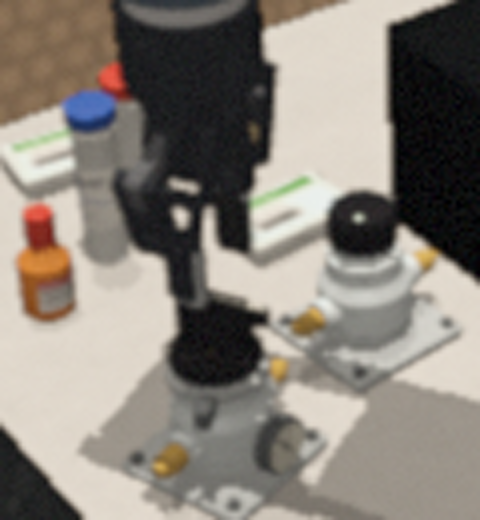

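The tips still look to be at z≈132, with the left one at crop (195,305), and there is no contact. I'll continue gently.

>>> drive_tool --plan '[{"x": 0,"y": 0.01,"z": 0.08,"ax": 0,"ay": 0,"az": 0,"hand": 45},{"x": 0,"y": 0.01,"z": 0.16,"ax": 0,"ay": 0,"az": 0,"hand": 45},{"x": 0,"y": 0.01,"z": 0.2,"ax": 0,"ay": 0,"az": 0,"hand": 45},{"x": 0,"y": 0.01,"z": 0.24,"ax": 0,"ay": 0,"az": 0,"hand": 45}]'

```text
clock: 5.5
eef_pos: [502.1, 296.7, 79.9]
tcp_rot: [-3.142, -0.0, -2.631]
contact_force: [-0.1, -0.7, -1.1]
opening: 0.524
grasp_force: 0.0
```

>>> drive_tool --plan '[{"x": 0,"y": 0,"z": 0.06,"ax": 0,"ay": 0,"az": 0,"hand": 45},{"x": 0,"y": 0,"z": 0.12,"ax": 0,"ay": 0,"az": 0,"hand": 45},{"x": 0,"y": 0,"z": 0.16,"ax": 0,"ay": 0,"az": 0,"hand": 45},{"x": 0,"y": 0,"z": 0.16,"ax": 0,"ay": 0,"az": 0,"hand": 45}]'

```text
clock: 5.9
eef_pos: [502.0, 296.7, 71.8]
tcp_rot: [-3.142, -0.001, -2.631]
contact_force: [-0.3, 0.9, 0.3]
opening: 0.529
grasp_force: 0.0
```

```bash
python3 to.py 503 297 72 209.5; python3 - <<'E'
from h import *
a=imaging.grab_frame("scene");np.save("pics/scene5.npy",a)
cv2.imwrite("pics/pre5.png",cv2.resize((255*(a[150:250,170:240]/255.)**.5).astype(np.uint8),None,fx=6,fy=6,interpolation=cv2.INTER_CUBIC)[:,:,::-1])
E
```

```text
t 5.9 pos [502.  296.7  71.8] rpy [-1.8000e+02 -3.0000e-02 -1.5076e+02] q [ 0.53  0.43  1.82 -0.    0.89 -1.55] op 0.529 F [-0.3  0.9  0.3] M [ 0.    0.02 -0.01]
shift [-0.02  -0.004 -0.004] turn [-0.   -0.01 -0.04]
```

View pics/pre5.png

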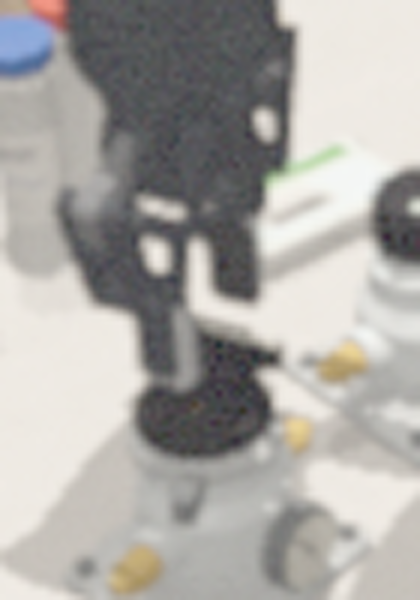

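The view shows the fingers straddling the bar. The left tip at crop (175,388) gives z≈107, so the tips sit about 36 mm above the reported TCP. I'll go 12 mm lower, then close lightly.

>>> drive_tool --plan '[{"x": -0.01,"y": 0,"z": 0.06,"ax": 0,"ay": 0,"az": 0,"hand": 45},{"x": -0.02,"y": 0,"z": 0.12,"ax": 0,"ay": 0,"az": 0,"hand": 45},{"x": -0.02,"y": 0,"z": 0.18,"ax": 0,"ay": 0,"az": 0,"hand": 45},{"x": -0.02,"y": 0,"z": 0.24,"ax": 0,"ay": 0,"az": 0,"hand": 45},{"x": -0.02,"y": 0,"z": 0.24,"ax": 0,"ay": 0,"az": 0,"hand": 45}]'

```text
clock: 6.45
eef_pos: [502.8, 297.1, 59.6]
tcp_rot: [-3.142, -0.001, -2.631]
contact_force: [-0.9, -0.4, 0.1]
opening: 0.524
grasp_force: 0.0
```

>>> drive_tool --plan '[{"x": 0,"y": 0,"z": 0,"ax": 0,"ay": 0,"az": 0,"hand": 22},{"x": 0,"y": 0,"z": 0,"ax": 0,"ay": 0,"az": 0,"hand": 22},{"x": 0,"y": 0,"z": 0,"ax": 0,"ay": 0,"az": 0,"hand": 22},{"x": 0,"y": 0,"z": 0,"ax": 0,"ay": 0,"az": 0,"hand": 22}]' --grip_force 25

```text
clock: 6.85
eef_pos: [503.2, 297.4, 60.3]
tcp_rot: [3.142, 0.0, -2.631]
contact_force: [-0.4, 0.1, 0.2]
opening: 0.257
grasp_force: 0.0
```

```bash
python3 to.py 503 297 60 209.5
```

```text
t 6.85 pos [503.2 297.4  60.3] rpy [ 1.8000e+02  1.0000e-02 -1.5077e+02] q [ 0.53  0.45  1.83  0.    0.87 -1.55] op 0.257 F [-0.4  0.1  0.2] M [-0.04  0.02  0.08]
shift [ 0.007 -0.005  0.006] turn [ 0.    0.   -0.04]
```

>>> drive_tool --plan '[{"x": 0,"y": 0,"z": 0,"ax": 0,"ay": 0,"az": 0,"hand": 8},{"x": 0,"y": 0,"z": 0,"ax": 0,"ay": 0,"az": 0,"hand": 8},{"x": 0,"y": 0,"z": 0,"ax": 0,"ay": 0,"az": 0,"hand": 8},{"x": 0,"y": 0,"z": 0,"ax": 0,"ay": 0,"az": 0,"hand": 8}]' --grip_force 25

```text
clock: 7.25
eef_pos: [503.3, 297.1, 60.4]
tcp_rot: [-3.141, 0.0, -2.631]
contact_force: [0.3, -2.4, 3.5]
opening: 0.155
grasp_force: 29.7
```

```bash
python3 to.py 503 297 60 209.5
```

```text
t 7.25 pos [503.3 297.1  60.4] rpy [-1.7998e+02  1.0000e-02 -1.5077e+02] q [ 0.53  0.45  1.83 -0.    0.87 -1.55] op 0.155 F [ 0.3 -2.4  3.5] M [-0.48 -0.09 -0.01]
shift [0.007 0.001 0.007] turn [-0.    0.   -0.04]
```

The opening stopped at the 14 mm bar with almost no side force. I'll turn clockwise (+az) with a slight downward push.

>>> drive_tool --plan '[{"x": 0,"y": 0,"z": 0.03,"ax": 0,"ay": 0,"az": 0,"hand": 8},{"x": 0,"y": 0,"z": 0.04,"ax": 0,"ay": 0,"az": 0.4,"hand": 8},{"x": 0,"y": 0,"z": 0.04,"ax": 0,"ay": 0,"az": 1.2,"hand": 8},{"x": 0,"y": 0,"z": 0.04,"ax": 0,"ay": 0,"az": 2.1,"hand": 8},{"x": 0,"y": 0,"z": 0.04,"ax": 0,"ay": 0,"az": 3.0,"hand": 8},{"x": 0,"y": 0,"z": 0.04,"ax": 0,"ay": 0,"az": 3.9,"hand": 8},{"x": 0,"y": 0,"z": 0.04,"ax": 0,"ay": 0,"az": 4.8,"hand": 8},{"x": 0,"y": 0,"z": 0.04,"ax": 0,"ay": 0,"az": 5.5,"hand": 8}]' --grip_force 40

```text
clock: 8.05
eef_pos: [503.3, 298.3, 60.2]
tcp_rot: [3.14, 0.001, 3.072]
contact_force: [-6.6, -0.3, 21.2]
opening: 0.155
grasp_force: 44.8
```

```bash
python3 to.py 503.3 297.1 58.5 138.5
```

```text
t 8.05 pos [503.3 298.3  60.2] rpy [1.7990e+02 4.0000e-02 1.7601e+02] q [ 0.53  0.45  1.83  0.    0.87 -0.97] op 0.155 F [-6.6 -0.3 21.2] M [-0.02  1.14  0.05]
shift [-0.002 -0.025  0.034] turn [0.02 0.   6.25]
```

>>> drive_tool --plan '[{"x": 0,"y": 0,"z": -0.01,"ax": 0,"ay": 0,"az": 0.9,"hand": 8},{"x": 0,"y": 0,"z": -0.01,"ax": 0,"ay": 0,"az": 1.8,"hand": 8},{"x": 0,"y": 0,"z": -0.01,"ax": 0,"ay": 0,"az": 2.7,"hand": 8},{"x": 0,"y": 0,"z": -0.01,"ax": 0,"ay": 0,"az": 3.6,"hand": 8},{"x": 0,"y": 0,"z": -0.01,"ax": 0,"ay": 0,"az": 4.5,"hand": 8},{"x": 0,"y": 0,"z": -0.01,"ax": 0,"ay": 0,"az": 5.4,"hand": 8},{"x": 0,"y": 0,"z": -0.01,"ax": 0,"ay": 0,"az": 6.25,"hand": 8},{"x": 0,"y": 0,"z": -0.01,"ax": 0,"ay": 0,"az": 6.25,"hand": 8}]'

```text
clock: 8.85
eef_pos: [503.9, 299.5, 60.3]
tcp_rot: [3.138, -0.001, 2.418]
contact_force: [-3.7, 4.7, 13.3]
opening: 0.151
grasp_force: 43.8
```

```bash
python3 to.py 503.3 297.1 58.5 138.5; python3 - <<'E'
from h import *
for n in("scene","top"):np.save(f"pics/{n}6.npy",imaging.grab_frame(n))
s=np.load("pics/scene6.npy").astype(int)
print(s.max(2)[226:244,192:212])
print(s.max(2)[196:222,184:220])
E
```

```text
t 8.85 pos [503.9 299.5  60.3] rpy [ 1.7977e+02 -5.0000e-02  1.3853e+02] q [ 0.53  0.45  1.83  0.    0.87 -0.32] op 0.151 F [-3.7  4.7 13.3] M [ 0.87  0.68 -0.08]
shift [-0.023 -0.043  0.036] turn [ 0.04 -0.01  0.  ]
[[126 112 111 110 104  97  77  72  66  57  59  63  62  66  74  80  90 106
  121 159]
 [135 113 107 110 112 107 107 106 104  98  99 104 105 106 108 108 108 111
  113 125]
 [143 125 109 105 107 106 110 107 105 103 104 105 108 112 108 108 108 102
  103 100]
 [147 133 116 109 104 103 104 103  96  90  86  87  97 105 104 103  99 103
  105 107]
 [148 136 124 120 116 115 107 106 107 100  91  78  87 102 104 109 111 114
  117 117]
 [145 134 132 130 129 121 109 104 107 106  92  79  96 113 118 119 121 121
  122 123]
 [143 135 134 134 133 128 112 102 106 102  85  74 105 122 123 124 126 124
  126 129]
 [143 135 136 138 137 131 108  94  90  87  66  79 112 127 130 130 132 132
  134 134]
 [140 131 136 139 141 134 103  75  65  65  63  96 128 139 141 140 139 140
  138 137]
 [137 126 131 136 139 134 102  69  61  56  70 118 142 147 146 143 140 140
  138 137]
 [134 125 122 131 138 134 108  79
[... 3822 characters left out ...]
  26  22  25  23  22  17  16
   20  18  14  15  19  26  21  20  21  26  19  14  29 117 199 221 225 225]
 [222 223 224 224 224 219 186 134  75  34  23  23  26  22  24  21  18  23
   25  12  18  21  17  27  22  16  24  26  25  23  22  87 166 204 215 215]
 [223 223 223 223 224 219 185 133  71  31  26  20  21  20  25  22  21  19
   23  17  23  19  22  23  26  24  20  24  30  32  28  74 128 161 182 187]
 [223 223 223 223 223 213 181 132  75  32  23  23  21  25  19  23  20  20
   22  19  23  21  25  21  23  27  28  29  26  25  42  85 125 156 196 209]
 [224 223 223 222 212 191 164 136  89  39  18  17  18  26  18  23  20  19
   23  21  20  23  22  26  23  32  29  30  30  33  57  94 124 160 204 214]]
```

```bash
python3 - <<'E'
from h import *
s0=np.load("pics/scene0.npy").astype(int).max(2)
# skirt lateral centre in the first scene picture, z 74..84
for row in range(214,224):
    q=np.where(s0[row,185:222]<70)[0]
    print(row,q.min()+185,q.max()+185,end="; ")
print()
for A in((503,297),(505,298),(506,298.5)):
    print(A,"axis z79",proj("scene",[[*A,79]]).round(1).tolist(),"top z84",proj("top",[[*A,84]]).round(1).tolist())
    for a in(137,139,141,143):
        u=np.array([np.cos(np.radians(a)),np.sin(np.radians(a))])
        print(a,"tab end",proj("scene",[[*(A+52*u),72.5]]).round(1).tolist(),"tabtop(top cam)",proj("top",[[*(A+46*u),79],[*(A+52*u),79]]).round(1).tolist())
f=np.load("pics/top0.npy").astype(int).max(2)
print(f[208:224,184:202]); print(f[190:216,190:216])
E
```

```text
214 195 213; 215 194 213; 216 194 214; 217 194 214; 218 193 214; 219 193 214; 220 193 214; 221 193 213; 222 194 213; 223 194 211; 
(503, 297) axis z79 [[204.9, 217.9]] top z84 [[202.4, 203.7]]
137 tab end [[200.6, 235.1]] tabtop(top cam) [[190.0, 217.1], [188.3, 218.9]]
139 tab end [[201.4, 235.1]] tabtop(top cam) [[190.4, 217.6], [188.8, 219.3]]
141 tab end [[202.2, 235.1]] tabtop(top cam) [[190.9, 218.0], [189.4, 219.8]]
143 tab end [[203.1, 235.1]] tabtop(top cam) [[191.4, 218.4], [189.9, 220.2]]
(505, 298) axis z79 [[204.1, 217.6]] top z84 [[202.0, 202.9]]
137 tab end [[199.7, 234.8]] tabtop(top cam) [[189.6, 216.3], [187.9, 218.1]]
139 tab end [[200.5, 234.8]] tabtop(top cam) [[190.1, 216.8], [188.5, 218.5]]
141 tab end [[201.4, 234.8]] tabtop(top cam) [[190.5, 217.2], [189.0, 219.0]]
143 tab end [[202.2, 234.8]] tabtop(top cam) [[191.0, 217.6], [189.5, 219.4]]
(506, 298.5) axis z79 [[203.6, 217.5]] top z84 [[201.9, 202.5]]
137 tab end [[199.3, 234.6]] tabtop(top cam) [[189.4, 215.9], [187.8, 217.7]]
139 tab end [[200.1, 234.7]] tabtop(top cam) [[189.9, 216.4], [188.3, 218.1]]
1
[... 3490 characters left out ...]
65  81  28
   30  53 102 151 179 169 134 107]
 [241 243 239 218 162 110  70  50  46  46  43  40  57 126 196 200 129  49
   36  74 146 190 178 150 131 110]
 [241 239 236 217 178 151 111  76  59  52  46  43  46  90 170 206 165  80
   57  97 156 184 158 140 131 118]
 [229 222 209 183 156 153 145 121 112  89  70  58  54  72 130 181 169  99
   83 114 138 146 125 117 120 147]
 [187 174 156 143 127 134 141 155 166 150 133 119 108 117 133 138 130  96
   96 117 122 115 107 103 127 183]
 [143 124 115 117 120 118 122 146 173 180 184 176 167 172 174 150 124 110
  111 120 120 108 104 118 157 211]
 [136 107  96 104 111 109 111 121 135 157 178 188 188 189 185 177 157 140
  139 144 133 115 127 157 189 224]]
```

The skirt and the tab end in the scene view put the tab at azimuth ≈139.5°. I'll trim the angle by −1°, still pushed in, and centre on the axis.

>>> drive_tool --plan '[{"x": 0.01,"y": 0.02,"z": 0,"ax": 0,"ay": 0,"az": -0.08,"hand": 8},{"x": 0.02,"y": 0.04,"z": 0,"ax": 0,"ay": 0,"az": -0.16,"hand": 8},{"x": 0.02,"y": 0.04,"z": 0,"ax": 0,"ay": 0,"az": -0.16,"hand": 8}]'

```text
clock: 9.25
eef_pos: [503.7, 299.7, 60.2]
tcp_rot: [3.141, 0.0, 2.439]
contact_force: [-5.0, -3.5, 19.0]
opening: 0.151
grasp_force: 44.6
```

```bash
python3 to.py 504 299 60 139.5
```

```text
t 9.25 pos [503.7 299.7  60.2] rpy [179.97   0.   139.72] q [ 0.53  0.45  1.82  0.    0.87 -0.33] op 0.151 F [-5.  -3.5 19. ] M [-0.79  0.8  -0.03]
shift [-0.013 -0.008  0.005] turn [0.   0.   0.04]
```

Yaw is 139.7° with the knob still pushed in. Now I'll pull straight up.

>>> drive_tool --plan '[{"x": 0,"y": -0.01,"z": -0.05,"ax": 0,"ay": 0,"az": 0,"hand": 8},{"x": 0,"y": -0.01,"z": -0.1,"ax": 0,"ay": 0,"az": 0,"hand": 8},{"x": 0,"y": -0.01,"z": -0.16,"ax": 0,"ay": 0,"az": 0,"hand": 8},{"x": 0,"y": -0.01,"z": -0.22,"ax": 0,"ay": 0,"az": 0,"hand": 8},{"x": 0,"y": -0.01,"z": -0.28,"ax": 0,"ay": 0,"az": 0,"hand": 8},{"x": 0,"y": -0.01,"z": -0.33,"ax": 0,"ay": 0,"az": 0,"hand": 8},{"x": 0,"y": -0.01,"z": -0.36,"ax": 0,"ay": 0,"az": 0,"hand": 8},{"x": 0,"y": -0.01,"z": -0.37,"ax": 0,"ay": 0,"az": 0,"hand": 8}]'

```text
clock: 10.05
eef_pos: [503.1, 299.1, 75.9]
tcp_rot: [-3.141, -0.0, 2.438]
contact_force: [8.2, 6.5, -25.9]
opening: 0.159
grasp_force: 39.6
```

>>> drive_tool --plan '[{"x": 0,"y": 0,"z": 0,"ax": 0,"ay": 0,"az": 0,"hand": 8},{"x": 0,"y": 0,"z": 0,"ax": 0,"ay": 0,"az": 0,"hand": 8}]'

```text
clock: 10.25
eef_pos: [503.2, 299.1, 75.8]
tcp_rot: [-3.141, -0.0, 2.438]
contact_force: [6.9, 5.6, -20.8]
opening: 0.153
grasp_force: 40.2
```

```bash
python3 to.py 504 299 75.2 139.5
```

```text
t 10.25 pos [503.2 299.1  75.8] rpy [-1.7998e+02 -2.0000e-02  1.3969e+02] q [ 0.53  0.43  1.82  0.    0.9  -0.33] op 0.153 F [  6.9   5.6 -20.8] M [ 1.15 -1.27 -0.01]
shift [-0.015  0.009  0.012] turn [-0.   -0.    0.03]
```

It rose 15.6 mm and then met about 21 N, well over the 5 N friction, so it's at the stop. I'll ease the pull, open, and withdraw upward.

>>> drive_tool --plan '[{"x": 0,"y": 0,"z": 0.015,"ax": 0,"ay": 0,"az": 0,"hand": 8},{"x": 0,"y": 0,"z": 0.025,"ax": 0,"ay": 0,"az": 0,"hand": 8},{"x": 0,"y": 0,"z": 0.025,"ax": 0,"ay": 0,"az": 0,"hand": 20},{"x": 0,"y": 0,"z": 0.025,"ax": 0,"ay": 0,"az": 0,"hand": 45},{"x": 0,"y": 0,"z": 0.025,"ax": 0,"ay": 0,"az": 0,"hand": 45},{"x": 0,"y": 0,"z": 0.025,"ax": 0,"ay": 0,"az": 0,"hand": 45},{"x": 0,"y": 0,"z": 0.025,"ax": 0,"ay": 0,"az": 0,"hand": 45}]'

```text
clock: 10.95
eef_pos: [503.3, 299.0, 76.1]
tcp_rot: [-3.142, 0.0, 2.438]
contact_force: [-0.1, -0.2, 1.0]
opening: 0.524
grasp_force: 0.0
```

>>> drive_tool --plan '[{"x": 0,"y": 0,"z": -0.3,"ax": 0,"ay": 0,"az": 0,"hand": 45},{"x": 0,"y": 0,"z": -0.8,"ax": 0,"ay": 0,"az": 0,"hand": 45},{"x": 0,"y": 0,"z": -1.5,"ax": 0,"ay": 0,"az": 0,"hand": 45},{"x": 0,"y": 0,"z": -2.3,"ax": 0,"ay": 0,"az": 0,"hand": 45},{"x": 0,"y": 0,"z": -3.2,"ax": 0,"ay": 0,"az": 0,"hand": 45},{"x": 0,"y": 0,"z": -4,"ax": 0,"ay": 0,"az": 0,"hand": 45},{"x": 0,"y": 0,"z": -4.5,"ax": 0,"ay": 0,"az": 0,"hand": 45},{"x": 0,"y": 0,"z": -4.5,"ax": 0,"ay": 0,"az": 0,"hand": 45}]'

```text
clock: 11.75
eef_pos: [505.0, 300.1, 306.7]
tcp_rot: [3.134, 0.003, 2.438]
contact_force: [0.3, -0.3, -0.9]
opening: 0.527
grasp_force: 0.0
```

```bash
python3 to.py 400 -100 330 139.5
```

```text
t 11.75 pos [505.  300.1 306.7] rpy [1.7957e+02 1.5000e-01 1.3970e+02] q [ 0.53  0.2   1.58  0.    1.35 -0.33] op 0.527 F [ 0.3 -0.3 -0.9] M [-0.03  0.02  0.01]
shift [-3.575 -7.457 -0.514] turn [0.07 0.02 0.03]
```

Released and clear. I'll swing the arm out of the top view and measure the result numerically, since the picture budget is used up.

>>> drive_tool --plan '[{"x": 0,"y": 0,"z": -0.6,"ax": 0,"ay": 0,"az": 0,"hand": 45},{"x": -0.3,"y": -0.7,"z": -0.6,"ax": 0,"ay": 0,"az": 0,"hand": 45},{"x": -0.7,"y": -1.5,"z": -0.6,"ax": 0,"ay": 0,"az": 0,"hand": 45},{"x": -1.1,"y": -2.3,"z": -0.6,"ax": 0,"ay": 0,"az": 0,"hand": 45},{"x": -1.5,"y": -3.1,"z": -0.6,"ax": 0,"ay": 0,"az": 0,"hand": 45},{"x": -1.9,"y": -4,"z": -0.6,"ax": 0,"ay": 0,"az": 0,"hand": 45},{"x": -2.3,"y": -4.8,"z": -0.6,"ax": 0,"ay": 0,"az": 0,"hand": 45},{"x": -2.7,"y": -5.6,"z": -0.6,"ax": 0,"ay": 0,"az": 0,"hand": 45}]'

```text
clock: 12.55
eef_pos: [423.8, -3.3, 330.9]
tcp_rot: [-3.141, -0.0, 2.439]
contact_force: [1.0, -0.0, -0.8]
opening: 0.525
grasp_force: 0.0
```

>>> drive_tool --plan '[{"x": -0.4,"y": -0.8,"z": 0,"ax": 0,"ay": 0,"az": 0,"hand": 45},{"x": -0.8,"y": -1.6,"z": 0,"ax": 0,"ay": 0,"az": 0,"hand": 45},{"x": -1.2,"y": -2.4,"z": 0,"ax": 0,"ay": 0,"az": 0,"hand": 45},{"x": -1.6,"y": -3.2,"z": 0,"ax": 0,"ay": 0,"az": 0,"hand": 45},{"x": -1.6,"y": -3.2,"z": 0,"ax": 0,"ay": 0,"az": 0,"hand": 45},{"x": -1.6,"y": -3.2,"z": 0,"ax": 0,"ay": 0,"az": 0,"hand": 45}]'

```text
clock: 13.15
eef_pos: [381.9, -176.1, 330.7]
tcp_rot: [3.141, -0.001, 2.435]
contact_force: [-0.3, -0.4, -0.0]
opening: 0.529
grasp_force: 0.0
```

```bash
python3 - <<'E'
from h import *
f=imaging.grab_frame("top");s=imaging.grab_frame("scene");np.save("pics/top7.npy",f);np.save("pics/scene7.npy",s)
g=f.max(2).astype(int)
w=np.zeros(g.shape,bool);w[186:216,186:214]=1
n,l,st,ce=cv2.connectedComponentsWithStats(((g<85)&w).astype(np.uint8));k=1+np.argmax(st[1:,4]);print(st[k],ce[k])
cn=cv2.findContours((l==k).astype(np.uint8),0,2)[0][0];h=np.zeros(g.shape,np.uint8);cv2.fillConvexPoly(h,cv2.convexHull(cn),1);h=cv2.erode(h,np.ones((3,3)))
q=np.argwhere((h>0)&(g>95))[:,::-1];P=cast("top",q,135);wt=g[q[:,1],q[:,0]]-80.
ev,V=np.linalg.eigh(np.cov(P.T,aweights=wt));d=V[:,1]*-np.sign(V[0,1]);print("line",len(q),np.average(P,0,wt),ev,"az",np.degrees(np.arctan2(d[1],d[0])))
print(g[190:222,182:212])
s0=np.load("pics/scene0.npy").astype(int).max(2);s=s.max(2).astype(int)
for a in(s0,s):print([(r_,int(np.where(a[r_,185:222]<60)[0].min()+185),int(np.where(a[r_,185:222]<60)[0].max()+185)) for r_ in range(192,228,2) if (a[r_,185:222]<60).any()])
f0=np.load("pics/top0.npy");print("vent diff",np.abs(f[170:208,238:276].astype(int)-f0[170:208,238:276]).mean(), [np.argwhere((x[176:198,246:266].min(2)>110))[:6].tolist() for x in(f0,f)])
E
python3 to.py 400 -100 330 139.5
```

```text
[192 193  20  20 284] [202.16901408 202.33802817]
line 21 [497.2074695  305.02884721] [ 2.99133058 26.06344516] az 141.19809172296115
[[247 247 247 247 247 247 247 247 247 247 247 247 247 247 247 247 246 245
  244 242 244 245 246 246 245 244 243 240 237 237]
 [247 247 247 247 247 247 247 247 247 247 247 247 247 247 245 243 239 236
  228 216 226 230 234 239 237 235 236 236 236 237]
 [247 247 247 247 247 247 247 247 247 247 247 247 246 244 236 223 201 185
  163 134 138 149 168 198 211 222 230 235 237 238]
 [247 247 247 247 247 247 247 247 247 247 247 247 244 231 191 147 111  96
   76  57  55  61  78 100 126 166 203 226 235 238]
 [247 247 247 247 247 247 247 247 247 247 246 243 233 193 120  70  52  43
   37  35  36  39  39  41  50  82 132 181 214 227]
 [247 247 247 247 247 247 247 247 246 244 239 227 183 121  63  44  38  35
   37  37  39  43  40  33  25  30  62 110 151 176]
 [247 247 247 247 247 247 245 242 240 234 214 176 113  60  45  39  38  35
   36  40  42  44  36  26  16  18  32  56  91 135]
 [247 247 247 247 246 244 236 224 213 192 153 104  61  46  40  38  36  36
   41  44  44  40
[... 3143 characters left out ...]
 195, 212), (216, 194, 214), (218, 194, 214), (220, 193, 213), (222, 194, 213), (224, 196, 210), (226, 203, 204)]
[(194, 202, 204), (196, 201, 204), (198, 204, 205), (200, 204, 205), (202, 203, 205), (204, 203, 205), (206, 202, 207), (208, 196, 211), (210, 194, 213), (212, 193, 213), (214, 193, 213), (216, 193, 212), (218, 195, 211), (220, 197, 207)]
vent diff 0.7322253000923361 [[[0, 0], [0, 1], [0, 2], [0, 3], [0, 4], [0, 5]], [[0, 0], [0, 1], [0, 2], [0, 3], [0, 4], [0, 5]]]
t 13.25 pos [ 382.6 -174.8  330.8] rpy [ 1.7998e+02 -4.0000e-02  1.3971e+02] q [-0.43 -0.1   1.85  0.    1.39 -1.3 ] op 0.527 F [ 1.3  0.1 -0.3] M [ 0.   -0.03  0.05]
shift [0.701 1.366 0.016] turn [ 0.   -0.01  0.04]
```

The knob is up by about 6 px in the scene view, which matches roughly 15 mm. Its line is at azimuth ≈140°, in line with the tab, and the other valve is unchanged. I'll hand the job in.

```bash
python3 -c "
from rig import r
print(r.sign_off())"
```

```text
the job is handed in; nothing more can be done
None
```

I turned the regulator knob about 69.5° clockwise to the tab while pushed in (aligned to about 1°), pulled it up 15 mm to its stop, released it and handed in by about 13.3 s of the 38 s; the round-knob valve is unchanged.

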